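Clamp a chased copper plate in the jig with a click wrench

ROBOT

A 6-joint arm with a two-finger parallel gripper is mounted at the origin on the work surface. World frame = base frame: x ahead of the robot, y to its left, z up, the work surface at z = 0. Lengths are in mm, angles in rad, forces in N, time in s.
With the tool pointing down it reaches from about 350 to 875 mm from the base axis. Payload 4.2 kg.
Tool frame: the origin (TCP) lies at the very end of the fingers, on their centre line; the grasp point (between the pads) lies 19 mm behind it; z points along the fingers, y is the line along which they close (so a half turn about z gives the same grasp; the last joint's range is limited). The gripper opens to 85 mm and grips with 20 to 120 N. Pads are 22 mm wide; open, the fingers measure 114 mm over their backs; the gripper's body (76 mm by 85 mm) begins 54 mm behind the grasp point. The pads swing forward as they close: fully open they stand 13 mm farther back than shut.
Start: joints at [1.587, 0.385, 0.008, 0, -1.194, -0.259], TCP at [150.232, 606.654, 231.312] pointing down, gripper open.
Joint ranges: [-3.14, 3.14], [-1.21, 2.06], [-1.07, 1.41], [-3.16, 2.05], [-2.99, -0.16], [-3.1, 3.1]. Speed limits (rad/s): [2.79, 2.79, 3.14, 3.14, 3.14, 3.14].

INTERFACE

Orientations are given as a unit quaternion [x, y, z, w].
In Python, from bench import arm gives the robot as it stands. The module is installed in compiled form; this text tells all that it offers.
- The arm moves only by the tool drive_tool, never from a script. Its argument "targets" is a list of rows, each a list of 5 numbers: the closure, from -1 (fully open) to 1 (shut), then the shift along the tool's x, y, z in mm, then the turn about the tool's z in degrees. In form: [[grip, tx, ty, tz, roll], ...]. A call has 1 to 12 rows; each row is the pose to reach, as a shift and turn from the pose commanded when the call began, along the tool's axes at that moment; what a row does not reach only later rows make up. A row lasts 1/10 s, in which the tool goes at most 50 mm and 8.59 degrees, less where a joint would pass 70% of its speed; a pose out of reach is approached as far as the arm can. A call with a gripper value outside its range is refused whole. The fingers move at their own pace and stop on an object; the grip force is fixed at half the most. Time passes only in rows, so rows that repeat a pose let the fingers close. It gives the time, the measured TCP pose, the force, the opening and the grip force at its end, in the units of the state.
- arm.read_state(): the state, without advancing time (a new reading comes with each control period).
- arm.get_image(name): name is "scene" or "top" or "wrist"; returns the picture (400x640x3 uint8, blue, green, red); there is no depth.
- arm.camera_params(name): a dict with "fov_y" (degrees; the focal length in pixels is half the picture's height over the tangent of half this angle, whatever the lens; pixels are square), "cx", "cy" (the principal point, pixels), "rvec" (rotation vector, rad) and "tvec" (3), from world to camera coordinates, as OpenCV has them; the wrist camera has in their place "tool_from_camera" (4x4, takes a point from camera to tool coordinates, whose origin is the TCP and whose axes are the flange's). Camera axes: x right, y down, z forward; pixel columns grow to the right and rows downward; lengths in mm; the calibration is good to about 2 mm. A picture is of the moment at which its call begins: read the wrist's pose just before it. camera_params takes no time and is no camera call.
- arm.job_done(): hands the job in; it is judged then, once.
The state is a dict: "clock": time; "joints": joint angles; "joint_vel": joint speeds; "joint_efforts": joint torques, N m; "position": TCP position; "ee_rot": TCP orientation; "contact_force": force on the tool from outside, world axes, zero at the start; "wrist_torque": the same for the moment, N m; "gripper_width": finger opening in mm; "grasp_force": force on a finger pad.
Only numpy, scipy, OpenCV 4.12 (cv2) and the standard library are available. Lean on these libraries where they do the work, as an engineer would, in place of code of your own. Each camera call takes 0.05 s, during which the arm holds its last target. There are 200 camera calls.

TASK

Gently slide the copper plate on its wooden block along the green jig until it is fully home against the stop under the clamp strap. Then tighten the clamp nut: turn the red-handled click wrench clockwise (seen from above) until its knuckle joint clearly gives at the set torque, and stop there, before the handle folds up to its limit. Let go so that the handle springs straight, with the plate still home and the other things on the bench left where they are.

Things in the scene. Friction and masses are not known exactly. Their poses are not given: they have to be found in the camera images.
- jig: fixed green clamping jig: base board 150 mm wide (its x), 350 mm long (its y from -50 to +300 mm), top face 18 mm above the bench. Origin: on the vertical nut axis, at bench level; z up. Two steel rails along jig y (tops at height 30 mm, inner faces at jig x = -47 and +47 mm, y from +30 to +265 mm) form an open-topped channel for the plate.
- stop (a point): centre of the foot of the stop's face, on the base board (18 mm above the bench), at jig y = +35 mm; axes as the jig's. The steel stop closes the channel and faces jig +y; its top is 36 mm above the bench. Over it lies the flat steel clamp strap, 28 mm wide, at heights 45.5 to 57.5 mm, from the stud to jig y = +65 mm.
- plate: loose work piece: copper plate with a round ornament, on a wooden block; together 90 mm (x) by 110 mm (y) by 24 mm high, about 0.5 kg. Origin: centre of its underside; axes as the jig's. It lies in the channel (2 mm play each side), 30 to 70 mm short of the stop. Home (front face on the stop) its origin is at jig y = +90 mm; push its rear face towards jig -y with 5 to 15 N.
- nut (a point): point on the clamp nut's axis, in the wrench's ring head (radius 18.5 mm), 68.5 mm above the bench. x axis: along the head from nut to knuckle; z up; turns with the nut. The nut tightens clockwise seen from above, gets stiffer and stays where it is left; how far it must still turn before the wrench gives (about 0.2 to 0.75 rad) differs each time and cannot be seen.
- knuckle (a point): vertical pin of the wrench's knuckle (breakaway) joint, 45 mm from the nut axis, 68.5 mm above the bench. Below the set torque handle and head stay in line; then the handle bends here, clockwise, while the nut stays, and the force needed falls as it bends (by a fifth at 0.1 rad, over a third at 0.2 rad). Hard limit at 0.36 rad; beyond 0.25 rad counts as folded. Released, it springs straight.
- handle_grip (a point): middle of the wrench's round red grip, on its centre line, 68.5 mm above the bench, 180 mm from the nut axis and 135 mm from the knuckle. The grip is 26 mm thick, 125 mm long (55 mm inward, 70 mm outward of this point) and hangs free over the bench beside the jig. x axis: along the handle, outward; z up. The wrench gives at about 12 N sideways on this point.
- brass_cup: bystander: brass cup 68 mm wide, 65 mm high, upright beside the jig; origin at the centre of its underside
- finial: bystander: pointed copper finial 72 mm wide, 80 mm high, beside the jig; origin at the centre of its underside
- hammer: bystander: hammer 260 mm long lying on the right of the bench; origin near its middle, underside
- bowl: bystander: copper bowl 130 mm wide, 50 mm high, on the right of the bench near the robot; origin at the centre of its underside
- wax_jar: bystander: amber jar 64 mm wide, 80 mm high, far side of the bench; origin at the centre of its underside
- weight: bystander: dark steel weight 60 mm wide, 45 mm high, far side of the bench; origin at the centre of its underside
Mind the look-alikes: they are no part of the job. Leave any black, grey or purple look-alike of the plate alone.

How it is judged:
By the outcome, as a careful person would: the job done as asked, in the order asked, and still so for the second after the job is handed in, with the robot touching nothing.
It also fails if it takes over 72 s, if anything falls off the work surface, if the arm or the gripper's body presses on something with over 40 N, if the wrist force passes 120 N, or if a joint passes its speed limit or range.

## Working session

There is one attempt and no reset: what is moved stays moved. The work goes in short steps, Python scripts to look and compute and a tool call to move; the robot and the scene stay as the last step left them, time stands still between calls to the robot, and variables do not carry over. Pictures are saved under pics/ and viewed, at most 10 in all, crops included, and the job is handed in when it is done.

Besides the shell and the picture viewer there is one more tool, called after "Request:" by a JSON object that holds its "api" and its "payload". drive_tool: Moves the arm, as the interface text tells. Its arguments: {"type":"object","properties":{"targets":{"type":"array","items":{"type":"array","items":{"type":"number"}}}},"required":["targets"]}

```bash
mkdir -p pics; python3 - <<'E'
from bench import arm
import cv2
s=arm.read_state(); print(s)
for n in("scene","top"):
    cv2.imwrite(f"pics/{n}0.png",arm.get_image(n)); print(n,arm.camera_params(n))
print(arm.camera_params("wrist"))
E
```

```text
{'clock': 0.0, 'joints': array([ 1.58658506e+00,  3.85563993e-01,  6.62033283e-03, -5.21153999e-04,
       -1.19398632e+00, -2.58606507e-01]), 'joint_vel': array([-0.0005832 ,  0.00029746,  0.00100419, -0.00033698, -0.00105983,
        0.00128105]), 'joint_efforts': array([-1.80166619e-03, -3.92291522e+01,  1.88399148e+01,  4.18613032e+00,
       -4.56679700e-03,  4.53997373e-07]), 'position': array([150.10521018, 606.10382945, 230.21165149]), 'ee_rot': array([ 9.92626748e-01, -1.21206202e-01, -9.40104521e-05,  1.08992368e-03]), 'contact_force': array([-0.88218929,  1.11742268, -0.28344714]), 'wrist_torque': array([-0.02701987,  0.01156513,  0.00235104]), 'grasp_force': 0.0, 'gripper_width': 85.58051316998817}
scene {'fov_y': 43.47487529779818, 'cx': 320.01394583708935, 'cy': 197.2358453239888, 'rvec': array([ 1.91117419,  1.85400784, -0.57356519]), 'tvec': array([ -14.15350388, -396.54385101, 1779.4584311 ])}
top {'fov_y': 45.43338712878803, 'cx': 321.10836869637177, 'cy': 197.21798363110386, 'rvec': array([ 2.1235258 , -2.13311021,  0.17663942]), 'tvec': array([  15.73546661,  517.56982333, 1506.10017765])}
{'fov_y': 58.189034867069985, 'cx': 323.06210604817363, 'cy': 193.9310970205726, 'tool_from_camera': array([[ 5.87160130e-05, -9.65520514e-01, -2.60326973e-01,
         6.54398152e+01],
       [ 9.99999899e-01,  1.72454066e-04, -4.14063630e-04,
         1.05676820e+00],
       [ 4.44681374e-04, -2.60326923e-01,  9.65520427e-01,
        -1.42744168e+02],
       [ 0.00000000e+00,  0.00000000e+00,  0.00000000e+00,
         1.00000000e+00]])}
```

View pics/top0.png

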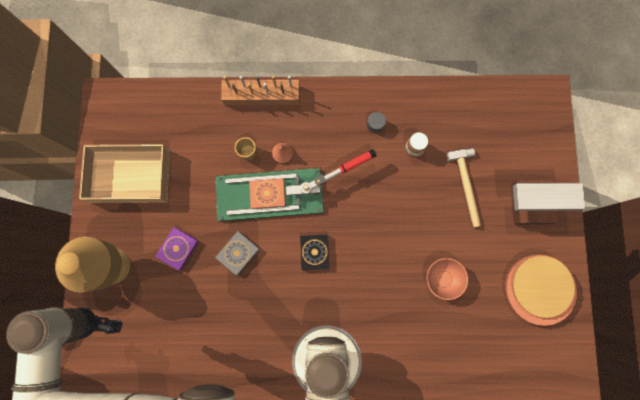

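View pics/scene0.png

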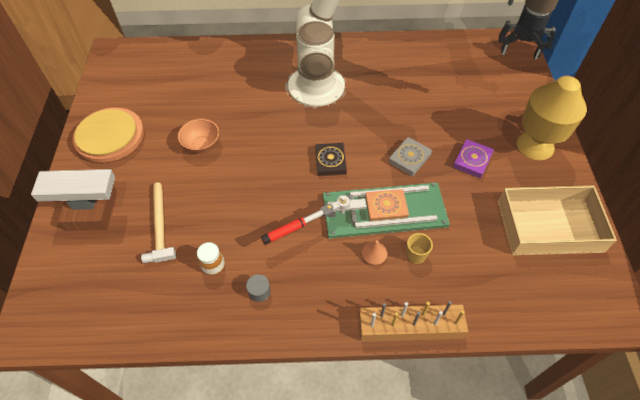

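The top view shows the green jig (216–323, 170–218), with the orange plate at (267,193) and the nut at about (310,187). The red grip is at (358,161) and the cup and finial are above the jig, so the plate must go image-right and the handle must turn towards the robot.

```bash
cat > h.py <<'E'
import numpy as np, cv2
from scipy.spatial.transform import Rotation as R
from bench import arm
def cam(n,s=None):
    p=arm.camera_params(n); f=200/np.tan(np.radians(p["fov_y"]/2))
    K=np.array([[f,0,p["cx"]],[0,f,p["cy"]],[0,0,1]])
    if n=="wrist":
        T=np.array(p["tool_from_camera"]); Rt=R.from_quat(s["ee_rot"]).as_matrix()
        return K,(Rt@T[:3,:3]),Rt@T[:3,3]+s["position"]
    Rw=cv2.Rodrigues(p["rvec"])[0]
    return K,Rw.T,-Rw.T@p["tvec"]
def ray(n,px,z,s=None):
    K,Rc,c=cam(n,s); px=np.atleast_2d(np.asarray(px,float))
    d=(Rc@np.linalg.inv(K)@np.c_[px,np.ones(len(px))].T).T
    return c+d*((z-c[2])/d[:,2])[:,None]
def mask(im,lo,hi,box=None):
    m=cv2.inRange(cv2.cvtColor(im,cv2.COLOR_BGR2HSV),lo,hi)
    if box:
        q=np.zeros_like(m); x0,y0,x1,y1=box; q[y0:y1,x0:x1]=m[y0:y1,x0:x1]; m=q
    return m
def big(m):
    c=cv2.findContours(m,cv2.RETR_EXTERNAL,cv2.CHAIN_APPROX_NONE)[0]
    return max(c,key=cv2.contourArea)
E
python3 - <<'E'
from h import *
np.set_printoptions(precision=1,suppress=True)
for n,gb in(("top",(190,150,345,235)),("scene",(310,175,465,245))):
    im=cv2.imread(f"pics/{n}0.png")
    g=mask(im,(60,80,30),(90,255,200),gb); c=big(cv2.morphologyEx(g,cv2.MORPH_CLOSE,np.ones((25,25))))
    r=cv2.minAreaRect(c); b=ray(n,cv2.boxPoints(r),18)
    print(n,"board",b[:,:2].tolist(),"centre",b.mean(0),"sides",np.linalg.norm(b[0]-b[1]),np.linalg.norm(b[1]-b[2]))
    m=mask(im,(0,200,120),(5,255,255))|mask(im,(174,200,120),(180,255,255)); c=big(m)
    w=ray(n,c[:,0].astype(float),68.5)[:,:2]; rr=cv2.minAreaRect(w.astype(np.float32)); print("grip",rr)
    o=mask(im,(4,110,110),(18,255,255),gb); c=big(cv2.morphologyEx(o,cv2.MORPH_CLOSE,np.ones((9,9))))
    w=ray(n,c[:,0].astype(float),42)[:,:2]; print("plate",cv2.minAreaRect(w.astype(np.float32)))
t=cv2.imread("pics/top0.png")[140:235,205:385]; u=cv2.imread("pics/scene0.png")[160:255,255:455]
cv2.imwrite("pics/z.png",np.vstack([cv2.resize(t,(600,316),interpolation=2),cv2.resize(u,(600,285),interpolation=2)])[:600])
E
```

```text
top board [[592.1164751745832, 366.5202957674966], [619.1370600042267, 23.259354626076032], [474.74554025782504, 12.09913194754961], [448.36522760547183, 350.0410109978055]] centre [533.6 188.   18. ] sides 344.32279291070716 144.8221721453928Traceback (most recent call last):
  File "<stdin>", line 8, in <module>
  File "h.py", line 23, in big
    return max(c,key=cv2.contourArea)
ValueError: max() iterable argument is empty
```

```bash
python3 - <<'E'
from h import *
np.set_printoptions(precision=1,suppress=True)
for n,gb in(("top",(190,150,345,235)),("scene",(310,175,465,245))):
    im=cv2.imread(f"pics/{n}0.png"); 
    g=mask(im,(55,60,30),(95,255,255),gb); c=big(cv2.morphologyEx(g,cv2.MORPH_CLOSE,np.ones((25,25))))
    w=ray(n,c[:,0].astype(float),18)[:,:2]; print(n,"board",cv2.minAreaRect(w.astype(np.float32)))
    gr=(340,145,385,180) if n=="top" else (255,210,310,250)
    m=mask(im,(0,150,90),(8,255,255),gr)|mask(im,(170,150,90),(180,255,255),gr); c=big(m)
    w=ray(n,c[:,0].astype(float),68.5)[:,:2]; print("grip",cv2.minAreaRect(w.astype(np.float32)))
    o=mask(im,(4,110,110),(18,255,255),(gb[0],gb[1]+(25 if n=="top" else 0),gb[2],gb[3])); c=big(cv2.morphologyEx(o,cv2.MORPH_CLOSE,np.ones((9,9))))
    w=ray(n,c[:,0].astype(float),42)[:,:2]; print("plate",cv2.minAreaRect(w.astype(np.float32)))
t=cv2.imread("pics/top0.png")[140:235,205:385]; u=cv2.imread("pics/scene0.png")[160:255,255:455]
cv2.imwrite("pics/z.png",np.vstack([cv2.resize(t,(600,316),interpolation=2),cv2.resize(u,(600,284),interpolation=2)])[:600])
E
```

```text
top board ((533.8754272460938, 187.2281036376953), (148.39540100097656, 346.0989685058594), 4.436502933502197)
grip ((629.88671875, -97.77593994140625), (31.00140380859375, 111.258544921875), 26.813623428344727)
plate ((496.1849670410156, 191.7256622314453), (505.1620788574219, 194.1401824951172), 89.7381820678711)
scene board ((537.796630859375, 187.45083618164062), (152.33729553222656, 345.8421325683594), 4.285386562347412)
grip ((625.2637329101562, -95.8016357421875), (32.101837158203125, 111.28435516357422), 28.61713218688965)
plate ((550.5390014648438, 198.9788818359375), (461.451416015625, 235.15579223632812), 88.09581756591797)
```

View pics/z.png

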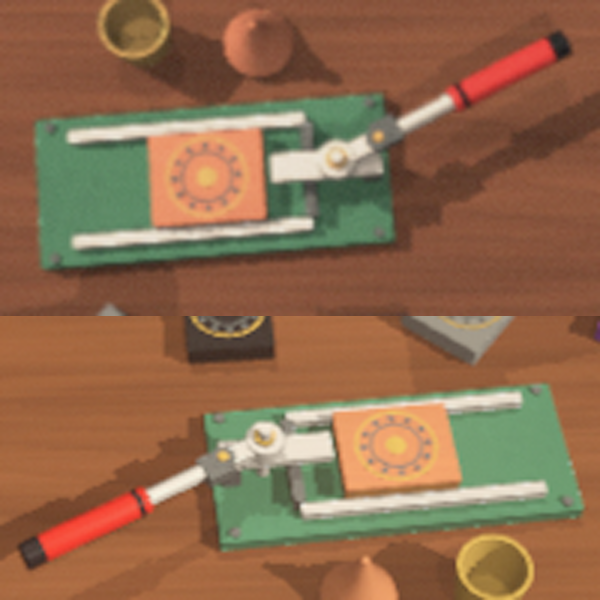

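```bash
cat >> h.py <<'E'
J0=np.array([545,62.7]); A=np.radians(4.4); X=np.array([np.cos(A),np.sin(A)]); Y=np.array([-np.sin(A),np.cos(A)])
def tojig(p): d=np.atleast_2d(p)[:,:2]-J0; return np.c_[d@X,d@Y]
def fromjig(x,y): return J0+x*X+y*Y
def move(target,z,tip_dir_deg,s=None):
    """shift in tool axes and roll to bring the TCP to target,z with tool x at world yaw tip_dir_deg"""
    s=s or arm.read_state(); Rt=R.from_quat(s["ee_rot"]).as_matrix()
    d=Rt.T@(np.array([*target,z])-s["position"]); yaw=np.degrees(np.arctan2(Rt[1,0],Rt[0,0]))
    roll=-((tip_dir_deg-yaw+180)%360-180); return d.round(1),round(roll,1),round(yaw,1)
E
python3 - <<'E'
from h import *
np.set_printoptions(precision=1,suppress=True)
print("top plate",tojig(ray("top",[[250,181],[250.5,208],[284.5,179],[285.5,205]],42)).tolist())
q=lambda a:[[255+x/3,160+(y-316)/2.99] for x,y in a]
print("scene plate",tojig(ray("scene",q([[450,403],[462,485],[333,409],[345,495]]),42)).tolist())
print("nut in scene/top",tojig(ray("top",[[205+337/3.333,140+157/3.333]],80)),tojig(ray("scene",q([[266,436]]),80)))
p=fromjig(0,240);print(p,move(p,200,-85.6))
E
```

```text
top plate [[42.20597930232959, 180.69102866070003], [-47.225349492070094, 184.00290031367857], [39.60205980879576, 67.56725663260848], [-46.67929814376859, 70.1502164669519]]
scene plate [[-44.20565184942594, 191.98865644077472], [50.36020956573792, 184.37922345206266], [-49.658466441917284, 76.92675828046477], [49.29197502245604, 72.75006266303726]]
nut in scene/top [[-0.7 -1.8]] [[-0.3  3.1]]
[526.6 302. ] (array([438.6, 204.6,  30.8]), np.float64(71.7), np.float64(-13.9))
```

Request:
{"api": "drive_tool", "payload": {"targets": [[1, 40, 18, 0, 7], [1, 88, 40, 0, 14], [1, 132, 61, 0, 22], [1, 176, 82, 0, 29], [1, 220, 102, 0, 36], [1, 264, 123, 5, 43], [1, 308, 144, 10, 51], [1, 352, 164, 18, 58], [1, 396, 185, 24, 65], [1, 439, 205, 31, 71.7], [1, 439, 205, 31, 71.7], [1, 439, 205, 31, 71.7]]}}

```text
clock: 1.3
position: [527.5, 300.9, 199.3]
ee_rot: [0.733, -0.68, -0.0, 0.001]
contact_force: [0.5, 0.1, 0.9]
gripper_width: -0.3
grasp_force: 0.0
```

```bash
python3 - <<'E'
from h import *
s=arm.read_state(); print(s["clock"],s["position"],s["ee_rot"],s["contact_force"],tojig(s["position"]))
cv2.imwrite("pics/w1.png",arm.get_image("wrist"))
K,Rc,c=cam("wrist",s); print(c)
E
```

```text
1.3 [527.46330174 300.88510623 199.27085073] [ 7.32935149e-01 -6.80297795e-01 -2.10134038e-04  9.65775540e-04] [0.51579545 0.11303992 0.86119074] [[  0.7883166  238.82851415]]
[532.30810997 234.76412805 342.08345674]
```

View pics/w1.png

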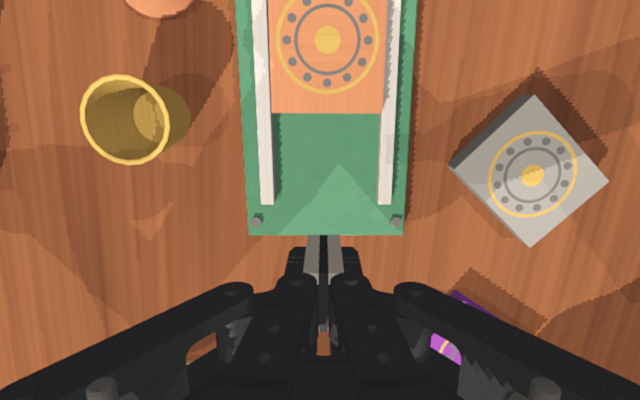

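The wrist view shows the plate's rear edge at row 113 (columns 271–386) and the board end at row 235 (249–403). The channel is clear behind the plate.

```bash
python3 - <<'E'
from h import *
np.set_printoptions(precision=1,suppress=True)
s=arm.read_state()
print("rear",tojig(ray("wrist",[[271,113],[386,113]],42,s)))
print("boardend",tojig(ray("wrist",[[249,236],[403,235]],18,s)),"railend",tojig(ray("wrist",[[261,204],[274,204],[378,204],[391,204]],30,s)))
print(move(fromjig(0,215),24,-85.6))
E
```

```text
rear [[ 42.  185.8]
 [-51.9 185.8]]
boardend [[ 71.  302.6]
 [-77.7 301.8]] railend [[ 55.8 266.9]
 [ 44.  266.9]
 [-50.4 267. ]
 [-62.2 267. ]]
(array([ 24.8,   0.1, 175.8]), np.float64(-0.0), np.float64(-85.6))
```

Request:
{"api": "drive_tool", "payload": {"targets": [[1, 22, 4, 45, 0], [1, 22, 4, 90, 0], [1, 22, 4, 130, 0], [1, 22, 4, 160, 0], [1, 22, 4, 174, 0], [1, 22, 4, 174, 0], [1, 22, 4, 174, 0]]}}

```text
clock: 2.05
position: [525.3, 281.3, 27.7]
ee_rot: [0.734, -0.679, 0.0, -0.001]
contact_force: [0.6, -0.5, 0.5]
gripper_width: -0.0
grasp_force: 0.0
```

Request:
{"api": "drive_tool", "payload": {"targets": [[1, 4, 0, 0, 0], [1, 8, 0, 0, 0], [1, 11, 0, 0, 0], [1, 14, 0, 0, 0], [1, 16, 0, 0, 0], [1, 18, 0, 0, 0], [1, 20, 0, 0, 0], [1, 22, 0, 0, 0], [1, 24, 0, 0, 0], [1, 26, 0, 0, 0], [1, 28, 0, 0, 0]]}}

```text
clock: 3.15
position: [527.0, 252.3, 26.3]
ee_rot: [0.734, -0.679, -0.0, -0.0]
contact_force: [-0.2, 2.1, -1.6]
gripper_width: 0.2
grasp_force: 1.1
```

Request:
{"api": "drive_tool", "payload": {"targets": [[1, 2, 0, 0, 0], [1, 4, 0, 0, 0], [1, 6, 0, 0, 0], [1, 8, 0, 0, 0], [1, 10, 0, 0, 0], [1, 12, 0, 0, 0], [1, 14, 0, 0, 0], [1, 16, 0, 0, 0], [1, 18, 0, 0, 0], [1, 20, 0, 0, 0], [1, 22, 0, 0, 0], [1, 24, 0, 0, 0]]}}

```text
clock: 4.35
position: [528.7, 227.8, 26.3]
ee_rot: [0.734, -0.68, -0.0, 0.0]
contact_force: [-0.7, 1.6, -1.1]
gripper_width: 0.2
grasp_force: 1.0
```

Request:
{"api": "drive_tool", "payload": {"targets": [[1, 1.5, 0, 0, 0], [1, 3, 0, 0, 0], [1, 4, 0, 0, 0], [1, 5, 0, 0, 0]]}}

```text
clock: 4.75
position: [529.1, 223.0, 26.3]
ee_rot: [0.734, -0.679, -0.0, 0.0]
contact_force: [-0.3, 1.7, -2.0]
gripper_width: 0.1
grasp_force: 0.9
```

Request:
{"api": "drive_tool", "payload": {"targets": [[1, 1, 0, 0, 0], [1, 2, 0, 0, 0], [1, 2, 0, 0, 0]]}}

```text
clock: 5.05
position: [529.3, 220.9, 26.4]
ee_rot: [0.734, -0.68, 0.0, 0.0]
contact_force: [-0.7, 1.6, -1.6]
gripper_width: -0.1
grasp_force: 0.6
```

Request:
{"api": "drive_tool", "payload": {"targets": [[1, 1, 0, 0, 0], [1, 1, 0, 0, 0]]}}

```text
clock: 5.25
position: [529.4, 220.0, 26.4]
ee_rot: [0.734, -0.68, 0.0, -0.0]
contact_force: [-0.6, 1.4, -1.1]
gripper_width: -0.1
grasp_force: 0.7
```

Request:
{"api": "drive_tool", "payload": {"targets": [[1, 1, 0, 0, 0], [1, 1, 0, 0, 0]]}}

```text
clock: 5.45
position: [529.6, 219.1, 26.4]
ee_rot: [0.734, -0.68, 0.0, -0.0]
contact_force: [0.2, 2.7, -1.4]
gripper_width: -0.3
grasp_force: 1.0
```

Request:
{"api": "drive_tool", "payload": {"targets": [[1, 1, 0, 0, 0], [1, 1, 0, 0, 0]]}}

```text
clock: 5.65
position: [529.8, 219.1, 26.4]
ee_rot: [0.734, -0.68, -0.0, -0.001]
contact_force: [-0.7, 5.9, -2.3]
gripper_width: 0.0
grasp_force: 2.6
```

Request:
{"api": "drive_tool", "payload": {"targets": [[1, 1, 0, 0, 0], [1, 1, 0, 0, 0]]}}

```text
clock: 5.85
position: [529.8, 219.0, 26.5]
ee_rot: [0.734, -0.679, -0.0, -0.002]
contact_force: [-2.8, 7.6, -1.4]
gripper_width: 0.1
grasp_force: 4.2
```

Request:
{"api": "drive_tool", "payload": {"targets": [[1, 1, 0, 0, 0], [1, 1, 0, 0, 0]]}}

```text
clock: 6.05
position: [529.9, 219.0, 26.6]
ee_rot: [0.734, -0.679, -0.001, -0.002]
contact_force: [-4.0, 11.8, -1.6]
gripper_width: -0.4
grasp_force: 5.7
```

Request:
{"api": "drive_tool", "payload": {"targets": [[1, -5, 0, 0, 0], [1, -15, 0, 0, 0], [1, -25, 0, 0, 0], [1, -25, 0, -50, 0], [1, 15, 0, -100, 0], [1, 60, 0, -150, 0], [1, 100, 0, -190, 0], [1, 100, 0, -200, 0], [1, 100, 0, -200, 0], [1, 100, 0, -200, 0]]}}

```text
clock: 7.05
position: [537.4, 116.1, 227.2]
ee_rot: [0.733, -0.68, 0.0, -0.001]
contact_force: [-0.7, 0.5, -1.2]
gripper_width: -0.4
grasp_force: 0.0
```

```bash
sed -i 's/^J0=np.array.*\]); A/J0=np.array([541.8,64.4]); A/' h.py; python3 - <<'E'
from h import *
s=arm.read_state(); print(s["clock"],s["position"],s["ee_rot"],tojig(s["position"]))
cv2.imwrite("pics/w2.png",arm.get_image("wrist"))
E
```

```text
7.05 [537.4364805  116.0553582  227.22518154] [ 7.33141706e-01 -6.80075185e-01  1.92525339e-04 -9.71857009e-04] [[-0.38771025 51.83788204]]
```

View pics/w2.png

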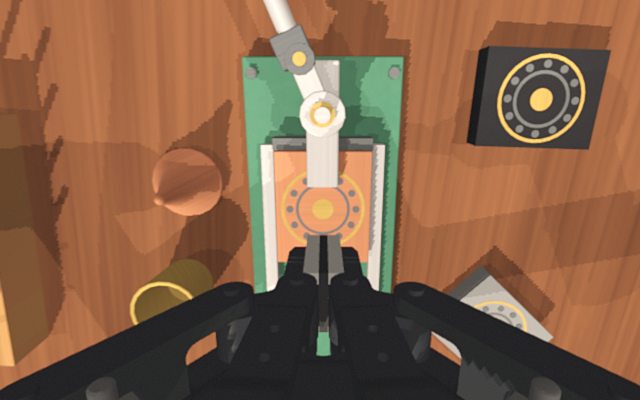

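The plate's front edge (row 151) meets the dark stop (rows 139–151), so it is home. The nut is at (322,114) and the knuckle pin at (299,58).

```bash
python3 - <<'E'
from h import *
np.set_printoptions(precision=1,suppress=True)
s=arm.read_state()
print("corners",tojig(ray("wrist",[[243,58],[403,56]],18,s)),"plate",tojig(ray("wrist",[[275,151],[371,151]],42,s)))
n=ray("wrist",[[322,114]],85,s);k=ray("wrist",[[299,58]],80,s); print("nut",n,tojig(n),"k",k,np.linalg.norm((n-k)[0,:2]))
d=(k-n)[0,:2];print(np.degrees(np.arctan2(d[1],d[0])))
# finger start: 30 mm off the grip, far side
N=np.array([541.8,64.4]); th=np.arctan2(-97-N[1],628-N[0]); print(np.degrees(th))
u=np.array([np.cos(th),np.sin(th)]); t=np.array([u[1],-u[0]])
p=N+180*u-40*t; print("start",p,move(p,200,np.degrees(np.arctan2(t[1],t[0]))))
E
```

```text
corners [[ 71.4 -49. ]
 [-75.2 -50.7]] plate [[ 41.9  33. ]
 [-45.6  33.1]]
nut [[540.9  62.5  85. ]] [[-1.  -1.8]] k [[561.3  22.9  80. ]] 44.57423634428731
-62.77067548833357
-61.8943579199266
start [661.9 -75.5] (array([ 200.8, -110.2,   25.7]), np.float64(66.2), np.float64(-85.6))
```

```bash
python3 - <<'E'
from h import *
print(arm.read_state()["joints"])
E
```

```text
[ 5.08312331e-01  2.60896971e-01 -1.87295217e-01 -5.09169418e-04
 -1.12352072e+00 -4.32158824e-01]
```

Request:
{"api": "drive_tool", "payload": {"targets": [[1, 25, -14, 0, 7], [1, 55, -30, 0, 14], [1, 85, -47, 0, 22], [1, 115, -63, 0, 30], [1, 140, -77, 5, 37], [1, 165, -91, 10, 45], [1, 185, -102, 20, 53], [1, 201, -109, 27, 60], [1, 201, -109, 27, 66.5], [1, 201, -109, 27, 66.5], [1, 201, -109, 27, 66.5]]}}

```text
clock: 8.2
position: [661.0, -74.9, 197.8]
ee_rot: [-0.243, 0.97, 0.0, -0.001]
contact_force: [0.6, 0.2, -0.4]
gripper_width: 0.1
grasp_force: 0.0
```

```bash
python3 - <<'E'
from h import *
s=arm.read_state(); print(s["clock"],s["position"],s["joints"],s["contact_force"])
im=arm.get_image("wrist"); cv2.imwrite("pics/w3.png",im)
m=mask(im,(0,150,90),(8,255,255))|mask(im,(172,150,90),(180,255,255)); c=big(m)
w=ray("wrist",c[:,0].astype(float),68.5,s)[:,:2]; print(cv2.minAreaRect(w.astype(np.float32)))
print(move([660.6,-77.2],52,-152.3))
E
```

```text
8.2 [661.0281885  -74.87521813 197.7508538 ] [ 1.29758137e-01  4.76867369e-01  6.97510067e-02 -7.65452372e-05
 -1.16645268e+00 -1.21039681e+00] [ 0.59555232  0.1773765  -0.41753652]
((628.7360229492188, -102.34402465820312), (26.578964233398438, 99.57604217529297), 27.3889102935791)
(array([  1.4,  -1.9, 146.4]), np.float64(0.4), np.float64(-151.9))
```

View pics/w3.png

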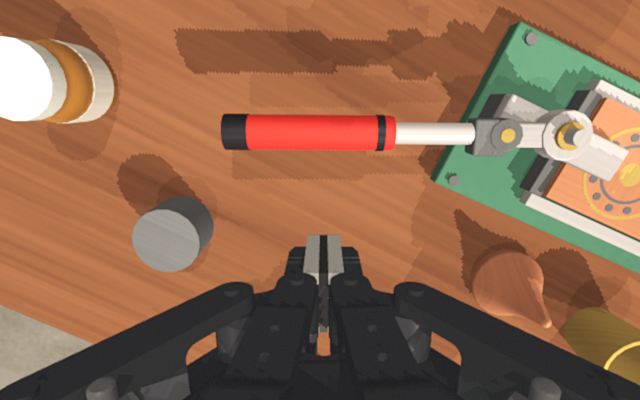

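Request:
{"api": "drive_tool", "payload": {"targets": [[1, 0, -2, 45, 0], [1, 0, -2, 90, 0], [1, 0, -2, 125, 0], [1, 0, -2, 145, 0], [1, 4, -2, 145, 0], [1, 8, -2, 145, 0], [1, 11, -2, 145, 0], [1, 11, -2, 145, 0]]}}

```text
clock: 9.05
position: [653.2, -82.7, 56.4]
ee_rot: [-0.241, 0.97, -0.0, 0.002]
contact_force: [-0.2, -0.9, 0.6]
gripper_width: 0.0
grasp_force: 0.0
```

Request:
{"api": "drive_tool", "payload": {"targets": [[1, 1.5, 0, 0, 0], [1, 3, 0, 0, 0], [1, 4.5, 0, 0, 0], [1, 6, 0, 0, 0], [1, 6, 0, 0, 0]]}}

```text
clock: 9.55
position: [647.3, -85.5, 54.4]
ee_rot: [-0.241, 0.971, -0.0, 0.0]
contact_force: [1.3, 0.1, -1.3]
gripper_width: 0.3
grasp_force: 0.1
```

Request:
{"api": "drive_tool", "payload": {"targets": [[1, 1.6, -0.2, 0, 0.5], [1, 3.1, -0.4, 0, 1], [1, 4.7, -0.6, 0, 1.5], [1, 6.3, -0.7, 0, 2], [1, 7.9, -0.9, 0, 2.5], [1, 9.4, -1, 0, 3], [1, 11, -1.1, 0, 3.5], [1, 12.6, -1.2, 0, 4], [1, 12.6, -1.2, 0, 4]]}}

```text
clock: 10.45
position: [638.3, -91.5, 54.8]
ee_rot: [-0.207, 0.978, -0.0, 0.002]
contact_force: [4.1, 4.2, -1.2]
gripper_width: 0.3
grasp_force: 2.4
```

Request:
{"api": "drive_tool", "payload": {"targets": [[1, 1.6, -0.2, 0, 0.5], [1, 3.1, -0.4, 0, 1], [1, 4.7, -0.6, 0, 1.5], [1, 6.3, -0.7, 0, 2], [1, 7.9, -0.9, 0, 2.5], [1, 9.4, -1, 0, 3], [1, 9.4, -1, 0, 3]]}}

```text
clock: 11.15
position: [630.5, -96.1, 54.8]
ee_rot: [-0.181, 0.983, 0.0, 0.002]
contact_force: [4.5, 4.7, -1.5]
gripper_width: 0.1
grasp_force: 2.6
```

Request:
{"api": "drive_tool", "payload": {"targets": [[1, 1.6, -0.2, 0, 0.5], [1, 3.1, -0.4, 0, 1], [1, 4.7, -0.6, 0, 1.5], [1, 6.3, -0.7, 0, 2], [1, 7.9, -0.9, 0, 2.5], [1, 9.4, -1, 0, 3], [1, 9.4, -1, 0, 3]]}}

```text
clock: 11.85
position: [622.4, -100.3, 54.9]
ee_rot: [-0.156, 0.988, 0.0, 0.003]
contact_force: [5.0, 3.9, -1.1]
gripper_width: 0.0
grasp_force: 2.9
```

Request:
{"api": "drive_tool", "payload": {"targets": [[1, 1.6, -0.2, 0, 0.5], [1, 3.1, -0.4, 0, 1], [1, 4.7, -0.6, 0, 1.5], [1, 6.3, -0.7, 0, 2], [1, 6.3, -0.7, 0, 2]]}}

```text
clock: 12.35
position: [616.9, -102.9, 55.0]
ee_rot: [-0.138, 0.99, 0.0, 0.003]
contact_force: [5.5, 5.0, -1.8]
gripper_width: 0.0
grasp_force: 3.1
```

Request:
{"api": "drive_tool", "payload": {"targets": [[1, 1.6, -0.2, 0, 0.5], [1, 3.1, -0.4, 0, 1], [1, 4.7, -0.6, 0, 1.5], [1, 6.3, -0.7, 0, 2], [1, 6.3, -0.7, 0, 2]]}}

```text
clock: 12.85
position: [611.4, -105.2, 55.1]
ee_rot: [-0.121, 0.993, 0.0, 0.004]
contact_force: [6.5, 5.0, -2.4]
gripper_width: 0.0
grasp_force: 3.3
```

Request:
{"api": "drive_tool", "payload": {"targets": [[1, 1.6, -0.2, 0, 0.5], [1, 3.1, -0.4, 0, 1], [1, 4.7, -0.6, 0, 1.5], [1, 6.3, -0.7, 0, 2], [1, 6.3, -0.7, 0, 2]]}}

```text
clock: 13.35
position: [605.8, -107.4, 55.2]
ee_rot: [-0.104, 0.995, 0.0, 0.004]
contact_force: [5.6, 5.4, -1.9]
gripper_width: -0.2
grasp_force: 3.4
```

Request:
{"api": "drive_tool", "payload": {"targets": [[1, 1.6, -0.2, 0, 0.5], [1, 3.1, -0.4, 0, 1], [1, 4.7, -0.6, 0, 1.5], [1, 6.3, -0.7, 0, 2], [1, 6.3, -0.7, 0, 2]]}}

```text
clock: 13.85
position: [600.1, -109.4, 55.3]
ee_rot: [-0.087, 0.996, 0.0, 0.004]
contact_force: [6.5, 5.0, -3.4]
gripper_width: -0.1
grasp_force: 3.6
```

Request:
{"api": "drive_tool", "payload": {"targets": [[1, 1.6, -0.2, 0, 0.5], [1, 3.1, -0.4, 0, 1], [1, 4.7, -0.6, 0, 1.5], [1, 6.3, -0.7, 0, 2], [1, 6.3, -0.7, 0, 2]]}}

```text
clock: 14.35
position: [594.4, -111.2, 55.4]
ee_rot: [-0.069, 0.998, 0.0, 0.005]
contact_force: [7.2, 3.9, -1.6]
gripper_width: -0.1
grasp_force: 3.8
```

Request:
{"api": "drive_tool", "payload": {"targets": [[1, 1.6, -0.2, 0, 0.5], [1, 3.1, -0.4, 0, 1], [1, 4.7, -0.6, 0, 1.5], [1, 6.3, -0.7, 0, 2], [1, 6.3, -0.7, 0, 2]]}}

```text
clock: 14.85
position: [588.6, -112.8, 55.5]
ee_rot: [-0.052, 0.999, 0.0, 0.005]
contact_force: [6.8, 3.8, -3.3]
gripper_width: -0.2
grasp_force: 4.0
```

Request:
{"api": "drive_tool", "payload": {"targets": [[1, 1.6, -0.2, 0, 0.5], [1, 3.1, -0.4, 0, 1], [1, 4.7, -0.6, 0, 1.5], [1, 6.3, -0.7, 0, 2], [1, 6.3, -0.7, 0, 2]]}}

```text
clock: 15.35
position: [582.8, -114.2, 55.6]
ee_rot: [-0.034, 0.999, 0.0, 0.005]
contact_force: [7.6, 4.7, -2.1]
gripper_width: 0.0
grasp_force: 4.2
```

Request:
{"api": "drive_tool", "payload": {"targets": [[1, 1.6, -0.2, 0, 0.5], [1, 3.1, -0.4, 0, 1], [1, 4.7, -0.6, 0, 1.5], [1, 6.3, -0.7, 0, 2], [1, 6.3, -0.7, 0, 2]]}}

```text
clock: 15.85
position: [577.0, -115.4, 55.7]
ee_rot: [-0.017, 1.0, 0.0, 0.006]
contact_force: [8.6, 3.8, -2.4]
gripper_width: -0.3
grasp_force: 4.3
```

Request:
{"api": "drive_tool", "payload": {"targets": [[1, 1.6, -0.2, 0, 0.5], [1, 3.1, -0.4, 0, 1], [1, 4.7, -0.6, 0, 1.5], [1, 6.3, -0.7, 0, 2], [1, 6.3, -0.7, 0, 2]]}}

```text
clock: 16.35
position: [571.1, -116.3, 55.9]
ee_rot: [0.0, 1.0, 0.0, 0.006]
contact_force: [8.9, 4.3, -2.7]
gripper_width: -0.2
grasp_force: 4.5
```

Request:
{"api": "drive_tool", "payload": {"targets": [[1, 1.6, -0.2, 0, 0.5], [1, 3.1, -0.4, 0, 1], [1, 4.7, -0.6, 0, 1.5], [1, 6.3, -0.7, 0, 2], [1, 6.3, -0.7, 0, 2]]}}

```text
clock: 16.85
position: [565.1, -117.1, 56.0]
ee_rot: [0.018, 1.0, 0.0, 0.007]
contact_force: [9.4, 2.3, -2.8]
gripper_width: -0.1
grasp_force: 4.7
```

Request:
{"api": "drive_tool", "payload": {"targets": [[1, 1.6, -0.2, 0, 0.5], [1, 3.1, -0.4, 0, 1], [1, 4.7, -0.6, 0, 1.5], [1, 6.3, -0.7, 0, 2], [1, 6.3, -0.7, 0, 2]]}}

```text
clock: 17.35
position: [559.2, -117.7, 56.1]
ee_rot: [0.035, 0.999, 0.0, 0.007]
contact_force: [10.9, 2.9, -4.2]
gripper_width: -0.0
grasp_force: 4.9
```

Request:
{"api": "drive_tool", "payload": {"targets": [[1, 1.6, -0.2, 0, 0.5], [1, 3.1, -0.4, 0, 1], [1, 4.7, -0.6, 0, 1.5], [1, 6.3, -0.7, 0, 2], [1, 6.3, -0.7, 0, 2]]}}

```text
clock: 17.85
position: [553.2, -118.1, 56.3]
ee_rot: [0.052, 0.999, 0.0, 0.007]
contact_force: [10.1, 2.4, -2.9]
gripper_width: 0.0
grasp_force: 5.1
```

Request:
{"api": "drive_tool", "payload": {"targets": [[1, 1.6, -0.2, 0, 0.5], [1, 3.1, -0.4, 0, 1], [1, 4.7, -0.6, 0, 1.5], [1, 6.3, -0.7, 0, 2], [1, 6.3, -0.7, 0, 2]]}}

```text
clock: 18.35
position: [547.2, -118.3, 56.4]
ee_rot: [0.07, 0.998, 0.0, 0.008]
contact_force: [10.6, 0.9, -4.0]
gripper_width: -0.0
grasp_force: 5.3
```

Request:
{"api": "drive_tool", "payload": {"targets": [[1, 1.6, -0.2, 0, 0.5], [1, 3.1, -0.4, 0, 1], [1, 4.7, -0.6, 0, 1.5], [1, 6.3, -0.7, 0, 2], [1, 6.3, -0.7, 0, 2]]}}

```text
clock: 18.85
position: [541.0, -118.3, 56.5]
ee_rot: [0.087, 0.996, 0.0, 0.008]
contact_force: [11.4, 0.6, -3.1]
gripper_width: 0.1
grasp_force: 5.4
```

Request:
{"api": "drive_tool", "payload": {"targets": [[1, 1.6, -0.2, 0, 0.5], [1, 3.1, -0.4, 0, 1], [1, 4.7, -0.6, 0, 1.5], [1, 6.3, -0.7, 0, 2], [1, 6.3, -0.7, 0, 2]]}}

```text
clock: 19.35
position: [533.8, -118.2, 56.3]
ee_rot: [0.105, 0.994, 0.0, 0.007]
contact_force: [9.3, -1.6, -2.4]
gripper_width: -0.2
grasp_force: 4.8
```

Request:
{"api": "drive_tool", "payload": {"targets": [[1, 1.6, -0.2, 0, 0.5], [1, 3.1, -0.4, 0, 1], [1, 4.7, -0.6, 0, 1.5], [1, 4.7, -0.6, 0, 1.5]]}}

```text
clock: 19.75
position: [528.4, -117.8, 56.1]
ee_rot: [0.118, 0.993, 0.0, 0.006]
contact_force: [8.3, -1.8, -1.4]
gripper_width: 0.0
grasp_force: 4.4
```

```bash
cat >bend.py <<'E'
from h import *
import sys
s=arm.read_state(); print(s["clock"],s["position"],s["contact_force"],s["grasp_force"])
im=arm.get_image("wrist"); cv2.imwrite(f"pics/{sys.argv[1]}.png",im)
m=mask(im,(0,150,90),(8,255,255))|mask(im,(172,150,90),(180,255,255)); c=big(m)
w=ray("wrist",c[:,0].astype(float),68.5,s)[:,:2]; print(cv2.minAreaRect(w.astype(np.float32)))
E
python3 bend.py w4
```

```text
19.75 [ 528.37940105 -117.84740698   56.09969924] [ 8.30013819 -1.76805645 -1.38148183] 4.353114925324917
((505.0509948730469, -119.83433532714844), (104.87422180175781, 27.780242919921875), 76.66781616210938)
```

View pics/w4.png

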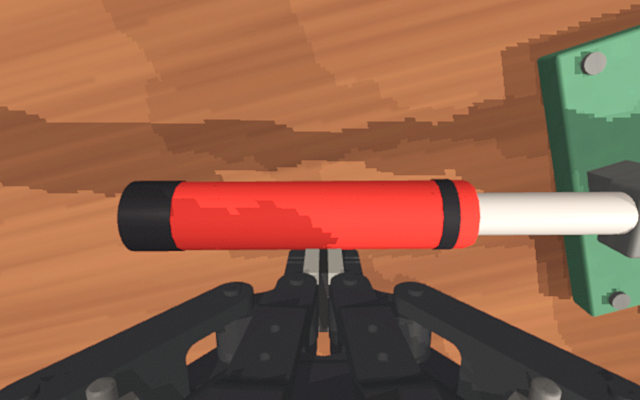

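The click has happened: force fell from about 11.5 to 8.5 N, and I estimate the bend at 0.10–0.15 rad. In the picture the finger touches the grip at (323,250). I'll nudge it slightly, then back off.

Request:
{"api": "drive_tool", "payload": {"targets": [[1, 1.6, -0.2, 0, 0.5], [1, 2.5, -0.3, 0, 0.8], [1, 2.5, -0.3, 0, 0.8]]}}

```text
clock: 20.1
position: [525.6, -117.6, 56.0]
ee_rot: [0.125, 0.992, 0.0, 0.006]
contact_force: [9.0, -1.2, -3.1]
gripper_width: -0.4
grasp_force: 4.1
```

Request:
{"api": "drive_tool", "payload": {"targets": [[1, -3, 0, 0, 0], [1, -6, 0, 0, 0], [1, -10, 0, 0, 0], [1, -14, 0, 0, 0], [1, -19, 0, 0, 0], [1, -25, 0, 0, 0], [1, -32, 0, 0, 0], [1, -40, 0, 0, 0], [1, -50, 0, 0, 0], [1, -50, 0, 0, 0]]}}

```text
clock: 21.1
position: [570.0, -130.4, 54.2]
ee_rot: [0.126, 0.992, -0.0, 0.0]
contact_force: [-0.2, -0.1, 0.4]
gripper_width: 0.0
grasp_force: 0.0
```

Request:
{"api": "drive_tool", "payload": {"targets": [[1, 0, 0, -40, 0], [1, 0, 0, -80, 0], [1, 0, 0, -120, 0], [1, 0, 0, -160, 0], [1, 0, 0, -170, 0], [1, 0, 0, -170, 0], [1, 0, 0, -170, 0]]}}

```text
clock: 21.8
position: [567.7, -129.7, 222.8]
ee_rot: [0.126, 0.992, 0.0, -0.001]
contact_force: [-0.6, 0.6, 0.2]
gripper_width: 0.1
grasp_force: 0.0
```

```bash
python3 bend.py w5; python3 - <<'E'
from h import *
t=arm.get_image("top")[100:280,190:490]; cv2.imwrite("pics/t5.png",np.vstack([cv2.resize(cv2.imread("pics/w5.png"),(480,300)),cv2.resize(t,(480,288))]))
E
```

```text
21.8 [ 567.70932703 -129.6630398   222.8099311 ] [-0.56749222  0.62378101  0.18674984] 0.0
((518.7998046875, -121.97577667236328), (99.26036834716797, 26.38536262512207), 82.85143280029297)
```

View pics/t5.png

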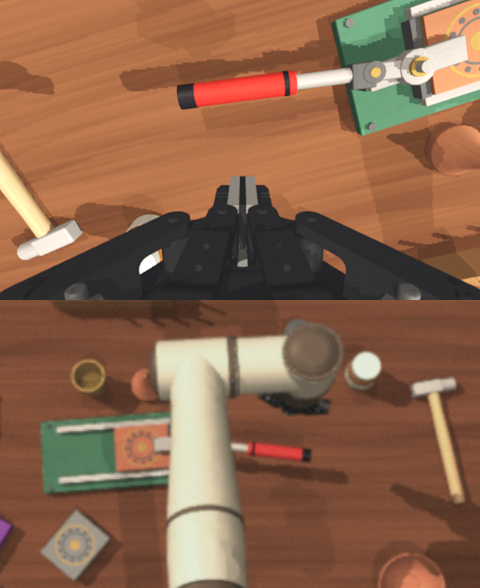

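The handle is straight again: the nut lies within 1 mm of its centre line. The plate is still under the strap at the stop, the visible bystanders are in place, and the robot is clear of everything.

```bash
python3 -c "
from bench import arm
print(arm.job_done())"
```

```text
the job is handed in; nothing more can be done
None
```

The job is handed in at about 22 s: the plate is home on the stop, the wrench gave at about 11.5 N and was stopped at roughly 0.13 rad of bend, and after release the handle sprang straight with nothing else touched; no verdict came back.

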